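# Switch off the blood-lab bench for the night

## Robot

A 6-joint arm with a two-finger parallel gripper is mounted at the origin on the work surface. World frame = base frame: x ahead of the robot, y to its left, z up, the work surface at z = 0. Lengths are in m, angles in rad, forces in N, time in s.
With the tool pointing down it reaches from about 0.35 to 0.875 m from the base axis. Payload 15.5 kg.
Tool frame: the origin (TCP) lies midway between the tips of the shut fingers; the grasp point (between the pads) lies 19 mm behind it (arm.grip_depth is the distance from the TCP to the grasp point, in m); z points along the fingers, y is the direction in which the jaws open and shut (so a half turn about z gives the same grasp; the last joint's range is limited). The gripper opens to 85 mm and grips with 20 to 120 N. Pads are 22 mm wide; open, the fingers measure 114 mm over their backs; the gripper's body (76 mm by 85 mm) begins 54 mm behind the grasp point. The pads swing forward as they close: fully open they stand 13 mm farther back than shut.
Start: joints at [1.151, 0.494, 1.345, -0, 1.302, -0.096], TCP at [0.199, 0.592, 0.231] pointing down, gripper open.
Joint ranges: [-2.91, 2.91], [-0.82, 2.16], [0.22, 2.67], [-1.22, 4.37], [0.12, 2.79], [-3.08, 3.08]. Speed limits (rad/s): [1.89, 1.89, 2.57, 3.01, 3.01, 3.01].

## Interface

Orientations are given as a rotation vector (axis times angle).
In Python, from workcell import arm, open_gripper, close, kin, viewer, ticket, read_time, read_joints, read_qd, read_tau, read_eef_pos, read_tcp_rot, read_contact_force, read_ft_torque, read_grip_width gives the robot as it stands. The module is installed in compiled form; this text tells all that it offers. Calls block until the motion is done:
- arm.move_to(position, orientation): joint-space move of the TCP to a pose.
- arm.servo_line(position, rate=0.15, orientation=None): straight line of the TCP; orientation=None keeps the orientation; rate is the mean speed in m/s.
- arm.move_j(angles): joint-space move.
- open_gripper() and close(newtons=None): open the fingers fully, or close them until they stop; newtons is the grip in N (None keeps the last).
- arm.dwell(seconds).
- kin.ik(position, orientation): joint angles nearest the present ones, or None.
- viewer.capture(name): name is "scene" or "top" or "wrist"; returns the picture (400x640x3 uint8, red, green, blue); there is no depth.
- viewer.camera_model(name): a dict with "mtx" (3x3 intrinsics, pixels), "k1" (the pictures are not rectified: a ray, as slopes to the right and down, at radius r is drawn at 1 + k1 r^2 times it, then the intrinsics apply), "position" and "attitude" of the camera in the world; the wrist camera has in their place "tool_from_camera" (4x4, takes a point from camera to tool coordinates, whose origin is the TCP and whose axes are the flange's). Camera axes: x right, y down, z forward; pixel columns grow to the right and rows downward; lengths in m; the calibration is good to about 2 mm. A picture is of the moment at which its call begins: read the wrist's pose just before it. camera_model takes no time and is no camera call.
A pose or a line that the arm cannot do raises arm.IKError and nothing moves.
- ticket.finish_job(): hands the job in, once; it reports no verdict.
Readings, each from a call of its own:
- read_time(): time.
- read_joints(): joint angles.
- read_qd(): joint speeds.
- read_tau(): joint torques, N m.
- read_eef_pos(): TCP position.
- read_tcp_rot(): TCP orientation.
- read_contact_force(): force on the tool from outside, world axes, zero at the start.
- read_ft_torque(): the same for the moment, N m.
- read_grip_width(): finger opening in m.
Only numpy, scipy, OpenCV 4.12 (cv2) and the standard library are available. Lean on these libraries where they do the work, as an engineer would, in place of code of your own. Each camera call takes 0.05 s, during which the arm holds its last target. There are 200 camera calls.

## Task

Switch the bench off for the night with light fingertip presses on the red rockers: first the plate shaker, then the vortex mixer, and last the outlet strip that feeds them both, so that nothing is cut off while running. Leave the block heater switched on, and do not shove, tip or pick up any of the equipment or disturb the other things on the bench.

Things in the scene. Friction and masses are not known exactly. Their poses are not given: they have to be found in the camera images.
- shaker: plate shaker: blue case 300 mm deep in all, 230 wide, with a square aluminium platform 225 mm wide (black rubber mat on top at 107 mm height) over its rear and, in front of it, a grey panel 90 mm deep sloping down 11 degrees to the front, 65 mm high in the middle. On the panel: red rocker 38 x 24 mm on the left (y = +65 mm, x = -108 mm), dark display, black dial 14 mm high at the right. 5 kg, stands loose. Origin at the middle of its underside, front towards -x
- shaker_off (a point): the point on top of the front (off) half of the red mains rocker of the plate shaker, 13 mm in front of the rocker's pivot; x axis along the rocker towards its rear (on) half, z axis out of the panel (both turn with the rocker). Press here to switch it off. About 76 mm above the bench when on
- shaker_rocker (a joint): rocker of the plate shaker: 0 = on (rear half down, front half with the white dot standing up), 0.40 rad = off (front half down). It stays where it is left, so press it down to its stop. About 1.5 N at the off point moves it (more nearer the pivot); the off point sinks about 5 mm, then meets a hard stop
- vortex: vortex mixer: white case 155 mm deep, 115 wide, rear part 85 mm high carrying a black rubber cup (top at 119 mm), front panel sloping 11 degrees, 58 mm high in the middle, with the red rocker 38 x 24 mm at x = -46, y = +27 mm and a black dial (13 mm radius, 14 mm high) at y = -32 mm. 2.2 kg, loose. Origin at the middle of its underside, front towards -x
- vortex_off (a point): the point on top of the front (off) half of the red mains rocker of the vortex mixer, 13 mm in front of the rocker's pivot; x axis along the rocker towards its rear (on) half, z axis out of the panel (both turn with the rocker). Press here to switch it off. About 69 mm above the bench when on
- vortex_rocker (a joint): rocker of the vortex mixer: 0 = on (rear half down, front half with the white dot standing up), 0.40 rad = off (front half down). It stays where it is left, so press it down to its stop. About 1.5 N at the off point moves it (more nearer the pivot); the off point sinks about 5 mm, then meets a hard stop
- strip: white outlet strip 280 x 64 x 38 mm, long along its x axis, with three round outlets, two black plugs (69 mm high) in the rear ones, and the red rocker 38 x 24 mm at its front end (x = -102 mm). 0.8 kg, loose. Origin at the middle of its underside
- strip_off (a point): the point on top of the front (off) half of the red mains rocker of the outlet strip, 13 mm in front of the rocker's pivot; x axis along the rocker towards its rear (on) half, z axis out of the panel (both turn with the rocker). Press here to switch it off. About 52 mm above the bench when on
- strip_rocker (a joint): rocker of the outlet strip: 0 = on (rear half down, front half with the white dot standing up), 0.40 rad = off (front half down). It stays where it is left, so press it down to its stop. About 1.5 N at the off point moves it (more nearer the pivot); the off point sinks about 5 mm, then meets a hard stop
- heater: dry block heater, to be left on: grey case 200 mm deep, 122 wide, 82 mm high, with an aluminium block full of holes on top (a few small tubes in it, 98 mm high) and a white sloping front panel with a display, an orange and a blue lamp, and a red rocker 38 x 24 mm at x = -68, y = +30 mm. 2 kg, loose. Origin at the middle of its underside, front towards -x
- heater_rocker (a joint): rocker of the block heater, built like the others: 0 = on, 0.40 rad = off. It is to stay on
- rack: white tube rack 126 x 54 x 66 mm with blood tubes; origin at the middle of its underside
- tube0: stoppered blood tube, 16 mm thick, 96 mm long, upright in the rack, its top 100 mm above the bench; origin at its lower end
- tube1: stoppered blood tube, 16 mm thick, 96 mm long, upright in the rack, its top 100 mm above the bench; origin at its lower end
- tube2: stoppered blood tube, 16 mm thick, 96 mm long, upright in the rack, its top 100 mm above the bench; origin at its lower end
- tube3: stoppered blood tube, 16 mm thick, 96 mm long, upright in the rack, its top 100 mm above the bench; origin at its lower end
- plate: clear multiwell plate 85 x 127 x 16 mm lying on the shaker's platform; origin at the middle of its underside
- block: white block 75 x 75 x 45 mm with nine black holes; origin at the middle of its underside
- freezer_box: blue storage box 139 x 139 x 98 mm; origin at the middle of its underside
- bottle: white water bottle, 68 mm thick, 150 mm high; origin at the middle of its underside
- marker: marker pen, white with a blue cap, 133 mm long, 15 mm thick, lying on the bench; origin under its middle
There are look-alikes about, which are no part of the job. What is shaped like the rack but green is not meant.

How it is judged:
By the outcome, as a careful person would: the job done as asked, in the order asked, and still so for the second after the job is handed in, with the robot touching nothing.
It also fails if it takes over 48 s, if anything falls off the work surface, if the arm or the gripper's body presses on something with over 40 N, if the wrist force passes 120 N, or if a joint passes its speed limit or range.

## Working session

There is one attempt and no reset: what is moved stays moved. The work goes in short steps, each a Python script; the robot and the scene stay as the last script left them, time stands still between calls to the robot, and variables do not carry over. Pictures are saved under pics/ and viewed, about 8 in all and at most 12, crops included, and the job is handed in when it is done.

```bash
mkdir -p pics; cat > h.py <<'E'
import numpy as np, cv2
from scipy.spatial.transform import Rotation as R
from workcell import *
def snap(name,out):
    p=read_eef_pos(); r=read_tcp_rot()
    im=viewer.capture(name); cv2.imwrite(f'pics/{out}.png',im[:,:,::-1]); np.savez(f'pics/{out}.npz',p=p,r=r)
    return im,p,r
def cam(name,p=None,r=None):
    m=viewer.camera_model(name)
    if name=='wrist':
        T=np.eye(4);T[:3,:3]=R.from_rotvec(r).as_matrix();T[:3,3]=p
        T=T@np.array(m['tool_from_camera']); return m,T[:3,3],T[:3,:3]
    a=np.array(m['attitude']); A=a if a.shape==(3,3) else R.from_rotvec(a).as_matrix() if a.size==3 else None
    return m,np.array(m['position']),A
def ray(c,uv):
    m,o,A=c; K=np.array(m['mtx'])
    d=np.linalg.inv(K)@[uv[0],uv[1],1]; d=d[:2]; r=np.linalg.norm(d); s=r
    for _ in range(20): s=r/(1+m['k1']*s*s)
    d=d*(s/r if r>0 else 1)
    return o,A@[d[0],d[1],1]
def onz(c,uv,z):
    o,d=ray(c,uv); return o+d*(z-o[2])/d[2]
def reds(im,amin=25):
    h=cv2.cvtColor(im,cv2.COLOR_RGB2HSV)
    k=((h[...,0]<8)|(h[...,0]>172))&(h[...,1]>140)&(h[...,2]>70)
    n,l,s,c=cv2.connectedComponentsWithStats(k.astype(np.uint8))
    return [(c[i].round(1),s[i]) for i in range(1,n) if s[i][4]>=amin],l
E
python3 - <<'E'
from h import *
for n in('scene','top'):
    print(viewer.camera_model(n)); im,_,_=snap(n,n+'0'); c=cam(n)
    for q,s in reds(im)[0]: print(q,s[2:],onz(c,q,.06).round(3))
print(viewer.camera_model('wrist'),read_time(),read_tcp_rot(),read_grip_width())
E
```

```text
{'mtx': array([[412.65186396,   0.        , 318.68426074],
       [  0.        , 412.65186396, 196.85940295],
       [  0.        ,   0.        ,   1.        ]]), 'k1': -0.03659073423779277, 'position': array([1.20680239, 1.01175185, 0.91154252]), 'attitude': array([-0.74935591, -2.40856919,  1.30874046])}
[308.6  94.1] [ 32  29 527] [-0.19  -1.076  0.06 ]
[290.4 189.9] [ 9  5 25] [ 0.502 -0.171  0.06 ]
[308.8 211.8] [10  4 30] [ 0.525 -0.006  0.06 ]
[361.8 257.3] [10  7 42] [0.527 0.293 0.06 ]
{'mtx': array([[437.73430445,   0.        , 325.38239704],
       [  0.        , 437.73430445, 201.81376834],
       [  0.        ,   0.        ,   1.        ]]), 'k1': -0.03021401656353759, 'position': array([ 0.27458784, -0.00928338,  1.61004826]), 'attitude': array([-2.18203472,  2.11966499, -0.16482806])}
[235.8 187. ] [ 7 11 68] [0.543 0.303 0.06 ]
[321.3 192.7] [ 8 12 70] [ 0.532 -0.005  0.06 ]
[414.1 198. ] [ 7 11 70] [ 0.522 -0.339  0.06 ]
[374.1 207.4] [ 7 11 69] [ 0.484 -0.195  0.06 ]
[601.4 385.4] [ 37  26 453] [-0.113 -0.992  0.06 ]
{'mtx': array([[318.06315103,   0.        , 319.76248758],
       [  0.        , 318.06315103, 206.22309813],
       [  0.        ,   0.        ,   1.        ]]), 'k1': -0.06214242775212134, 'tool_from_camera': array([[ 2.71147752e-04, -9.44410979e-01, -3.28767134e-01,
         8.39631044e-02],
       [ 9.99999855e-01,  1.03167085e-04,  5.28384886e-04,
         6.48361824e-04],
       [-4.65094541e-04, -3.28767230e-01,  9.44410871e-01,
        -1.42841080e-01],
       [ 0.00000000e+00,  0.00000000e+00,  0.00000000e+00,
         1.00000000e+00]])} 0.1 [-5.07930339e-01 -3.09995477e+00  1.71111851e-03] 0.08568384214348382
```

View pics/top0.png

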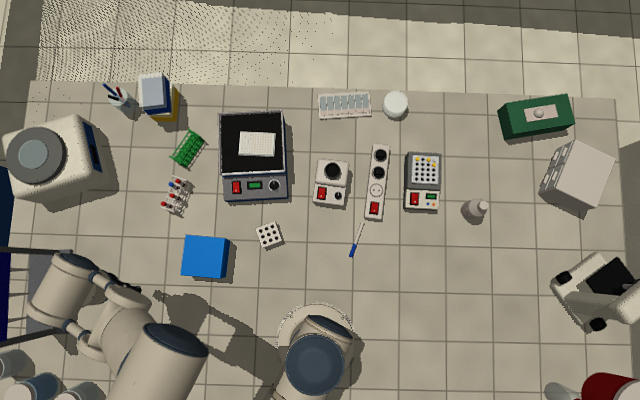

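View pics/scene0.png

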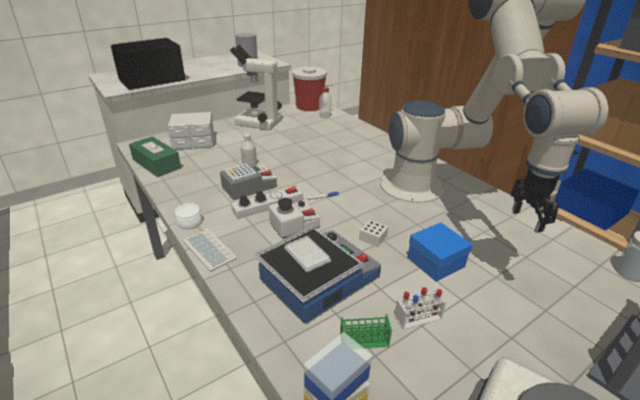

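The top view shows red rockers on the shaker (236,187), vortex (321,193), strip (374,207) and heater (414,198). The devices are nearly aligned with the world axes. The scene view agrees. Next I'll shut the gripper and take a close look over each target.

```bash
cat >> h.py <<'E'
def rect(im,c,z,xy):
    """red blob nearest xy at height z: centre, yaw of long axis (towards +x), size"""
    L,l=reds(im,150); best=None
    for q,s in L:
        P=onz(c,q,z); d=np.hypot(*(P[:2]-xy))
        if best is None or d<best[0]: best=(d,q)
    i=l[int(round(best[1][1])),int(round(best[1][0]))] 
    k=(l==i).astype(np.uint8); cs,_=cv2.findContours(k,cv2.RETR_EXTERNAL,cv2.CHAIN_APPROX_NONE)
    cn=max(cs,key=len)[:,0]
    pts=np.array([onz(c,u,z)[:2] for u in cn],np.float32)
    b=cv2.boxPoints(cv2.minAreaRect(pts)); e=[b[1]-b[0],b[2]-b[1]]
    e.sort(key=np.linalg.norm); v=e[1]*np.sign(e[1][0])
    return b.mean(0),np.arctan2(v[1],v[0]),np.linalg.norm(e,axis=1),best[1]
E
python3 - <<'E'
from h import *
close(20); print(read_time(),read_grip_width())
ims=[]
for n,xy,z in (('shaker',(.543,.303),.075),('vortex',(.532,-.005),.068),('strip',(.484,-.195),.05)):
    arm.move_to([xy[0]-.013,xy[1],.21],[0,np.pi,0])
    im,p,r=snap('wrist','w_'+n); c=cam('wrist',p,r); ims.append(im)
    print(n,read_time(),p.round(4),*[np.round(a,4) for a in rect(im,c,z,xy)])
cv2.imwrite('pics/tour.png',np.hstack([cv2.resize(i[:,120:520],(266,266)) for i in ims])[:,:,::-1])
E
```

```text
0.8667 -2.7648991820149295e-05
shaker 2.5333 [0.5296 0.3038 0.2101] [0.5419 0.3014] 0.0884 [0.025  0.0399] [316.7 205.6]
vortex 3.7583 [ 0.5193 -0.0041  0.2101] [ 0.5312 -0.0031] -0.1065 [0.0246 0.0391] [320.3 202.6]
strip 4.6083 [ 0.4713 -0.1944  0.21  ] [ 0.4856 -0.1949] -0.1117 [0.0244 0.0371] [318.7 199.5]
```

View pics/tour.png

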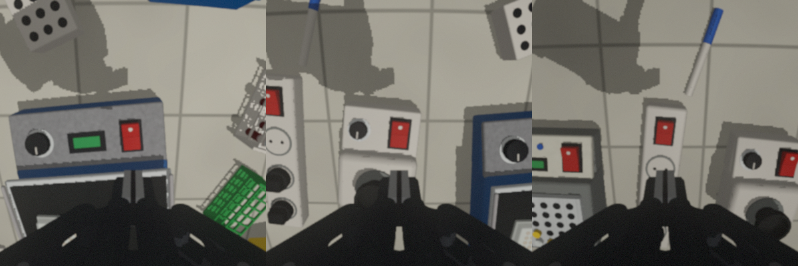

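Each view shows one rocker clearly, with its white dot at the front (robot side). The measured sizes are close to 38x24 mm. I'll press the shaker first, with force-limited steps.

```bash
cat >> h.py <<'E'
def press(xy,yaw,ztop,a,fmax=7.,shift=.005):
    rz=R.from_rotvec([0,0,yaw]); rot=(rz*R.from_rotvec([0,np.pi-a,0])).as_rotvec()
    d=rz.apply([np.sin(a),0,-np.cos(a)])
    t=np.array([*xy,ztop])-(.013+shift)*rz.apply([1,0,0])   # off point in 'on' state (+shift forward)
    arm.move_to(t-d*.06,rot); arm.servo_line(t-d*.006,.1); f0=np.array(read_contact_force())
    log=[]
    for s in np.arange(-.005,.0105,.0007):
        arm.servo_line(t+d*s,.03); f=-(np.array(read_contact_force())-f0)@d*-1
        f=-(np.array(read_contact_force())-f0)@d
        log.append((round(s*1e3,1),round(f,1)))
        if f>fmax: break
    arm.servo_line(t-d*.05,.1)
    print(log,read_time())
E
sed -i '/@d\*-1$/s/; f=-.*$//' h.py
python3 - <<'E'
from h import *
arm.move_to([.47,-.1,.24],[0,np.pi,0])
press((.5419,.3014),.0884,.076,.3)
xy=(.543,.303); arm.move_to([xy[0]-.013,xy[1],.21],[0,np.pi,0])
im,p,r=snap('wrist','w_shaker2'); c=cam('wrist',p,r)
print(read_time(),*[np.round(a,4) for a in rect(im,c,.072,xy)])
a=cv2.imread('pics/w_shaker.png'); b=im[:,:,::-1]
cv2.imwrite('pics/c1.png',np.hstack([cv2.resize(i[150:260,260:400],None,fx=2.8,fy=2.8,interpolation=2) for i in(a,b)]))
E
```

```text
[(np.float64(-5.0), np.float64(1.1)), (np.float64(-4.3), np.float64(0.5)), (np.float64(-3.6), np.float64(0.6)), (np.float64(-2.9), np.float64(1.6)), (np.float64(-2.2), np.float64(0.8)), (np.float64(-1.5), np.float64(1.3)), (np.float64(-0.8), np.float64(1.2)), (np.float64(-0.1), np.float64(1.3)), (np.float64(0.6), np.float64(1.8)), (np.float64(1.3), np.float64(2.2)), (np.float64(2.0), np.float64(1.7)), (np.float64(2.7), np.float64(1.9)), (np.float64(3.4), np.float64(1.8)), (np.float64(4.1), np.float64(2.0)), (np.float64(4.8), np.float64(0.3)), (np.float64(5.5), np.float64(0.6)), (np.float64(6.2), np.float64(7.1))] 12.2667
13.0 [0.5426 0.3013] 0.086 [0.0256 0.0421] [318.3 205.9]
```

View pics/c1.png

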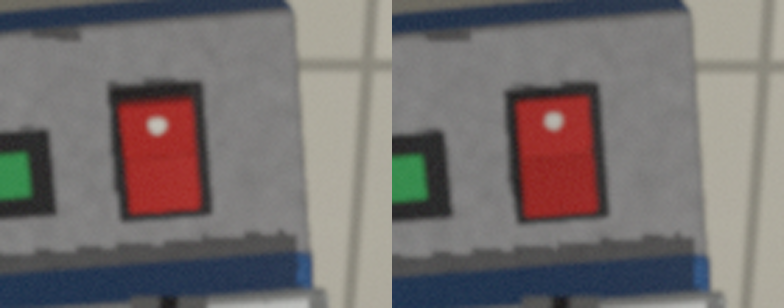

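Before (left) and after (right): the white dot moved forward and the front half is now the bright, lowered one. The force fell at the snap and then jumped to 7 N at the stop, so the shaker is off. The case hasn't moved. The vortex is next.

```bash
python3 - <<'E'
from h import *
press((.5312,-.0031),-.1065,.069,.3)
xy=(.532,-.005); arm.move_to([xy[0]-.013,xy[1],.21],[0,np.pi,0])
im,p,r=snap('wrist','w_vortex2'); c=cam('wrist',p,r)
print(read_time(),*[np.round(a,4) for a in rect(im,c,.065,xy)])
a=cv2.imread('pics/w_vortex.png'); b=im[:,:,::-1]
cv2.imwrite('pics/c2.png',np.hstack([cv2.resize(i[150:260,260:400],None,fx=2.8,fy=2.8,interpolation=2) for i in(a,b)]))
E
```

```text
[(np.float64(-5.0), np.float64(-0.2)), (np.float64(-4.3), np.float64(0.5)), (np.float64(-3.6), np.float64(-0.1)), (np.float64(-2.9), np.float64(0.1)), (np.float64(-2.2), np.float64(-1.1)), (np.float64(-1.5), np.float64(-0.3)), (np.float64(-0.8), np.float64(1.0)), (np.float64(-0.1), np.float64(0.7)), (np.float64(0.6), np.float64(0.4)), (np.float64(1.3), np.float64(1.1)), (np.float64(2.0), np.float64(0.6)), (np.float64(2.7), np.float64(0.8)), (np.float64(3.4), np.float64(-0.6)), (np.float64(4.1), np.float64(0.7)), (np.float64(4.8), np.float64(0.5)), (np.float64(5.5), np.float64(-1.2)), (np.float64(6.2), np.float64(8.1))] 19.85
20.6583 [ 0.5316 -0.0028] -0.1018 [0.025  0.0415] [321.2 203.8]
```

View pics/c2.png

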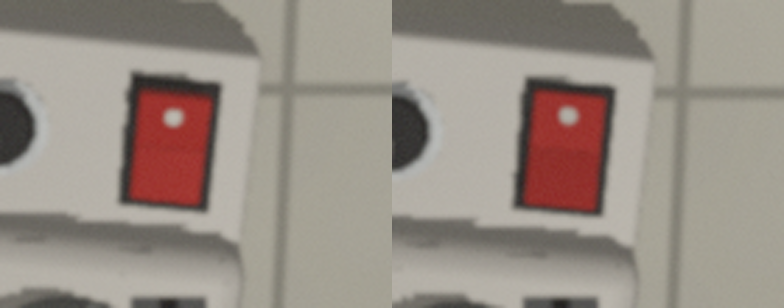

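The vortex changed in the same way: the front half is down, the stop was felt at 8 N, and the case is still. The outlet strip is last.

```bash
python3 - <<'E'
from h import *
press((.4856,-.1949),-.1117,.052,.12)
xy=(.484,-.195); arm.move_to([xy[0]-.013,xy[1],.21],[0,np.pi,0])
im,p,r=snap('wrist','w_strip2'); c=cam('wrist',p,r)
print(read_time(),*[np.round(a,4) for a in rect(im,c,.048,xy)])
t,_,_=snap('top','top2')
a=cv2.imread('pics/w_strip.png'); b=im[:,:,::-1]
m=np.hstack([cv2.resize(i[130:260,180:400],None,fx=1.8,fy=1.8,interpolation=2) for i in(a,b)])
w=m.shape[1]; tt=t[60:290,120:510,::-1]; tt=cv2.resize(tt,(int(390*340/230),340))
o=np.zeros((m.shape[0]+340,w,3),np.uint8);o[:m.shape[0]]=m;o[m.shape[0]:,:tt.shape[1]]=tt
cv2.imwrite('pics/c3.png',o)
E
```

```text
[(np.float64(-5.0), np.float64(-0.8)), (np.float64(-4.3), np.float64(-0.2)), (np.float64(-3.6), np.float64(0.0)), (np.float64(-2.9), np.float64(-0.1)), (np.float64(-2.2), np.float64(-1.0)), (np.float64(-1.5), np.float64(-1.0)), (np.float64(-0.8), np.float64(-0.4)), (np.float64(-0.1), np.float64(0.0)), (np.float64(0.6), np.float64(0.2)), (np.float64(1.3), np.float64(-0.0)), (np.float64(2.0), np.float64(0.5)), (np.float64(2.7), np.float64(-0.3)), (np.float64(3.4), np.float64(-0.5)), (np.float64(4.1), np.float64(-0.8)), (np.float64(4.8), np.float64(-0.8)), (np.float64(5.5), np.float64(-0.6)), (np.float64(6.2), np.float64(9.2))] 27.1917
27.7667 [ 0.4857 -0.195 ] -0.0889 [0.0251 0.0392] [319.4 199.1]
```

View pics/c3.png

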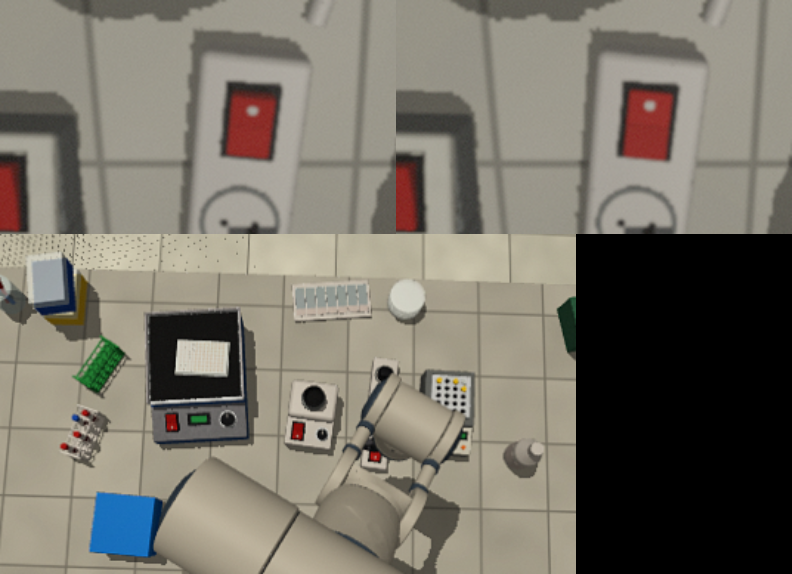

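The strip's dot has moved forward and the gap at the front has shrunk, but the shading difference is weaker here. I'll check it with numbers and also look at the heater.

```bash
python3 - <<'E'
from h import *
arm.move_to([.46,-.26,.24],[0,np.pi,0]); im,p,r=snap('wrist','end'); print(read_time())
for n in('shaker','vortex','strip'):
    for s in('','2'):
        a=cv2.imread(f'pics/w_{n}{s}.png')[:,:,::-1]; L,l=reds(a,150)
        q,st=min(L,key=lambda t:np.hypot(t[0][0]-319,t[0][1]-203)); k=l==l[int(q[1]),int(q[0])]
        x,y,w,h,_=st; g=a[...,0].astype(float); kk=k.copy(); kk[y+h//2-2:]=0; f=g[kk].mean()
        kk=k.copy(); kk[:y+h//2+4]=0; b=g[kk].mean()
        sub=a[y:y+h,x:x+w].min(2); Y,X=np.where(sub>120)
        print(n+s,'front',f.round(1),'rear',b.round(1),'box',st[:4],'dot row',Y.mean().round(1)+y)
cv2.imwrite('pics/end2.png',cv2.resize(im[:,:,::-1],None,fx=1.25,fy=1.25))
E
```

```text
28.2583
shaker front 149.7 rear 156.3 box [302 184  30  43] dot row 194.4
shaker2 front 148.7 rear 143.2 box [304 184  30  44] dot row 192.7
vortex front 146.9 rear 153.8 box [306 182  30  41] dot row 197.1
vortex2 front 146.7 rear 140.5 box [307 182  29  43] dot row 191.0
strip front 126.4 rear 137.0 box [306 181  27  37] dot row 193.8
strip2 front 137.1 rear 137.5 box [306 180  28  38] dot row 194.0
```

View pics/end2.png

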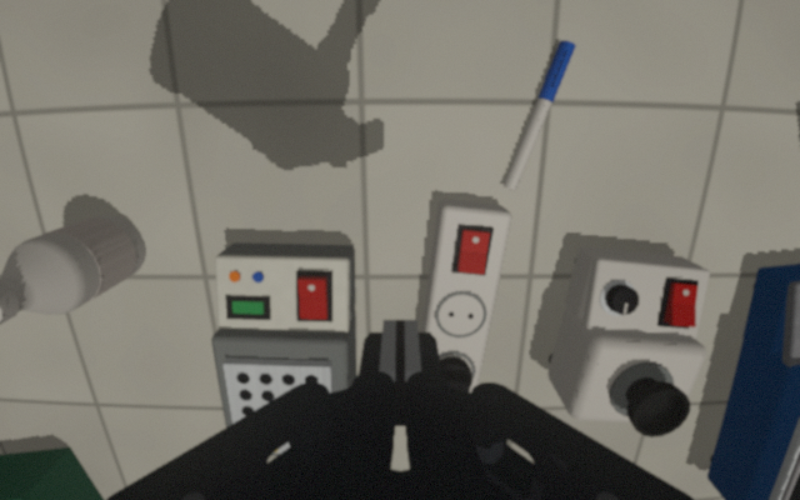

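```bash
python3 -c "
from h import *
print(read_contact_force(),read_eef_pos(),read_time()); ticket.finish_job()"
```

```text
[ 0.22758952  0.25129553 -0.75964195] [ 0.45923419 -0.25971314  0.23880506] 28.2583
the job is handed in; nothing more can be done
```

I switched off the shaker, then the vortex mixer, then the outlet strip with light fingertip presses, and handed the job in at 28.3 s of the 48 s allowed. The gripper was shut and clear of everything.

- **Presses:** each one ended at a hard stop about 6 mm down, at 7.1 N on the shaker, 8.1 N on the vortex and 9.2 N on the strip.
- **Rockers:** before-and-after close-ups show the shaker and vortex rockers clearly flipped to off. For the strip, the shading of the front half changed and the stop came at the same depth, but its dot position hardly moved in the numbers (row 193.8 to 194.0). That makes the picture evidence weaker for the strip than for the other two.
- **Strip angle:** the measured angle of the strip's rocker changed by about 1.3° while its position stayed within 0.2 mm. I put this down to the flipped rocker's outline, since the strip itself looks unmoved.
- **Rest of the bench:** the heater was never touched, and its rocker still looks on in the last picture. No equipment or other items looked moved in the last pictures. The rocker positions measured before and after agree within 1 mm.

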